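# Seal the jam jar and ease the press lever back up

### The job

Push the red paddle of the green jar-sealing press down until the brass cap is pressed fully home on the jam jar. Then let the sprung lever come back up slowly under your control, all the way to its top stop, instead of letting it snap back. Leave the lever of the white lemon squeezer alone.

Things in the scene. Friction and masses are not known exactly. Their poses are not given: they have to be found in the camera images.
- press_grip (a point): Top centre of the red paddle (55 x 50 x 18 mm) ending the chrome lever of the green press; push down here. Own x runs along the lever to the hinge, y along the hinge line, z out of the paddle's face. The hinge (155 mm up) lies 260 mm along x, 12 mm along -z. At rest the lever rises 0.32 rad towards the paddle, point 248 mm up; cap home: lever level, point 167 mm up.
- press_lever (a joint): Press lever, rad: 0 = up at its top stop, held by its spring; grows as the paddle goes down. Its pad (140 mm from the hinge) meets the cap at about 0.25, cap home at about 0.32. Push at the paddle: about 4 N to start, 7 N low down, 12 N while the cap goes on. Let go, it snaps up at several rad/s; keep the return under 1 rad/s (260 mm/s at the paddle).
- jar_cap (a joint): Brass cap (62 mm across, 16 mm high) of the jam jar standing in the green press under the lever; value = m pushed down: 0 to 0.002 loose at the start, 0.010 fully home. It moves straight down, resists with about 8 N and stays where pushed. Its top is 128 mm up at 0.
- squeezer_lever (a joint): Cream-handled lever of the white lemon squeezer, a similar sprung device (lever 240 mm, empty aluminium bowl below it) standing to the left or right of the press; rad, 0 = up at rest, grows as it is pushed down. Leave it up.

How it is judged:
By the outcome, as a careful person would: the job done as asked, in the order asked, and still so for the second after the job is handed in, with the robot touching nothing.
It also fails if it takes over 38 s, if anything falls off the work surface, if the arm or the gripper's body presses on something with over 40 N, if the wrist force passes 120 N, or if a joint passes its speed limit or range.

### The arm

A 6-joint arm with a two-finger parallel gripper is mounted at the origin on the work surface. World frame = base frame: x ahead of the robot, y to its left, z up, the work surface at z = 0. Lengths are in m, angles in rad, forces in N, time in s.
With the tool pointing down it reaches from about 0.275 to 0.775 m from the base axis. Payload 14.6 kg.
Tool frame: the origin (TCP) lies between the finger pads; the fingertips stand 17 mm ahead of it and the grasp point (between the pads) lies 2 mm behind it; z points along the fingers, x is the direction in which the jaws open and shut, and the axes are right-handed (so a half turn about z gives the same grasp; the last joint's range is limited). The gripper opens to 85 mm and grips with 20 to 120 N. Pads are 22 mm wide; open, the fingers measure 114 mm over their backs; the gripper's body (76 mm by 85 mm) begins 54 mm behind the grasp point. The pads swing forward as they close: fully open they stand 13 mm farther back than shut.
Start: joints at [-1.429, 0.263, -0.048, 1.259, 0, 1.415], TCP at [0.154, -0.502, 0.248] pointing down, gripper open.
Joint ranges: [-2.65, 2.65], [-0.89, 1.7], [-1.18, 1.37], [-2.13, 2.11], [-1.35, 1.29], [-3.14, 3.14]. Speed limits (rad/s): [1.89, 1.89, 2.57, 2.79, 3.14, 3.14].

### API

Orientations are given as a 3x3 rotation matrix whose columns are the frame's x, y, z axes.
In Python, from station import get_state, get_image, camera_info, sign_off gives the robot as it stands.
- The arm moves only by the tool carry_out, never from a script. Its argument "deltas" is a list of rows, each an object of numbers: "tx", "ty", "tz": the shift along the tool's x, y, z in mm; "twist": the turn about the tool's z in degrees. A call has exactly 10 rows; each row is the pose to reach, as a shift and turn from the pose commanded when the call began, along the tool's axes at that moment; what a row does not reach only later rows make up. A row lasts 1/10 s, in which the tool goes at most 50 mm and 8.59 degrees, less where a joint would pass 70% of its speed; a pose out of reach is approached as far as the arm can. A call with a gripper value outside its range is refused whole. "gripper" is the opening, from 0 (shut) to 1 (fully open), set as the call begins (left out, the last holds). The fingers move at their own pace and stop on an object; the grip force is fixed at half the most. Time passes only in rows, so rows that repeat a pose let the fingers close, or fill a call up. It gives the time, the measured TCP pose, the force and the opening at its end, in the units of the state.
- get_state(): the state, without advancing time (a new reading comes with each control period).
- get_image(name): name is "side" or "top"; returns the picture (384x512x3 uint8, red, green, blue); there is no depth.
- camera_info(name): a dict with "fx", "fy", "cx", "cy" (pixels), "view" (4x4, takes a point from world to camera coordinates). Camera axes: x right, y down, z forward; pixel columns grow to the right and rows downward; lengths in m; the calibration is good to about 2 mm. A picture is of the moment at which its call begins. camera_info takes no time and is no camera call.
- sign_off(): hands the job in, once; it reports no verdict.
The state is a dict: "time": time; "joint_positions": joint angles; "dq": joint speeds; "joint_efforts": joint torques, N m; "position": TCP position; "tool_rot": TCP orientation; "ft_force": force on the tool from outside, world axes, zero at the start; "ft_torque": the same for the moment, N m; "width": finger opening in m.
Only numpy, scipy, OpenCV 4.12 (cv2) and the standard library are available. Lean on these libraries where they do the work, as an engineer would, in place of code of your own. Each camera call takes 0.05 s, during which the arm holds its last target. There are 200 camera calls.

## Working session

There is one attempt and no reset: what is moved stays moved. The work goes in short steps, Python scripts to look and compute and a tool call to move; the robot and the scene stay as the last step left them, time stands still between calls to the robot, and variables do not carry over. Pictures are saved under pics/ and viewed, about 8 in all and at most 12, crops included, and the job is handed in when it is done.

Besides the shell and the picture viewer there is one more tool, called after "Call:" as name([rows], argument=value, ...), one row to a line, values as JSON. carry_out: Moves the arm, as the interface text tells. Its arguments: {"type":"object","properties":{"deltas":{"type":"array","items":{"type":"object","properties":{"tx":{"type":"number"},"ty":{"type":"number"},"tz":{"type":"number"},"twist":{"type":"number"}}}},"gripper":{"type":"number"}},"required":["deltas"]}

```bash
mkdir -p pics; cat > h.py <<'E'
import numpy as np, cv2
from station import *
def snap(n,f):
    im=get_image(n); cv2.imwrite(f'pics/{f}.png',im[:,:,::-1]); return im
def ray(n,u,v):
    c=camera_info(n); V=np.array(c['view']); R=V[:3,:3]; t=V[:3,3]
    d=R.T@np.array([(u-c['cx'])/c['fx'],(v-c['cy'])/c['fy'],1]); return -R.T@t,d
def onz(n,u,v,z):
    o,d=ray(n,u,v); return o+d*(z-o[2])/d[2]
def proj(n,p):
    c=camera_info(n); V=np.array(c['view']); q=V[:3,:3]@p+V[:3,3]; return c['fx']*q[0]/q[2]+c['cx'],c['fy']*q[1]/q[2]+c['cy']
E
python3 - <<'E'
from h import *
a=snap('side','s1');b=snap('top','t1')
cv2.imwrite('pics/both.png',cv2.resize(np.vstack([a,b])[:,:,::-1],None,fx=.78,fy=.78))
for n,im in(('side',a),('top',b)):
    h=cv2.cvtColor(im,cv2.COLOR_RGB2HSV)
    m=(((h[...,0]<8)|(h[...,0]>172))&(h[...,1]>150)&(h[...,2]>70)).astype('uint8')
    k,l,s,c=cv2.connectedComponentsWithStats(m)
    for i in range(1,k):
        if s[i,4]>30: print(n,s[i],c[i], cv2.minAreaRect(np.argwhere(l==i)[:,::-1].astype('f')), onz(n,*c[i],.248))
s=get_state();print(s['time'],s['position'],s['tool_rot'],s['ft_force'])
E
```

```text
side [226 254  43  29 772] [247.37435233 267.85103627] ((247.5600128173828, 267.58001708984375), (25.60000228881836, 39.0), 53.13010025024414) [0.48144403 0.20301619 0.248     ]
side [196 300  25  35 629] [207.7027027  317.59459459] ((208.0, 317.0), (24.0, 34.0), 0.0) [0.46781151 0.31158386 0.248     ]
top [ 53 229  37  36 996] [ 70.72088353 246.38052209] ((71.0, 246.5), (35.0, 36.0), 90.0) [0.51356883 0.36960636 0.248     ]
top [138 244  24  25 497] [149.77062374 255.94768612] ((149.63414001464844, 255.7926788330078), (21.97587776184082, 23.742782592773438), 6.34019136428833) [0.48838784 0.19429026 0.248     ]
top [388 284  12  20  85] [392.18823529 292.18823529] ((392.5823059082031, 292.62945556640625), (9.219544410705566, 19.63220977783203), 12.52880859375) [ 0.39568027 -0.34448942  0.248     ]
0.1 [ 0.15350298 -0.50183095  0.2478806 ] [[ 2.92449064e-01 -9.56281095e-01 -1.13203170e-04]
 [-9.56280664e-01 -2.92449041e-01  9.22374178e-04]
 [-9.15155147e-04 -1.61493463e-04 -9.99999568e-01]] [ 0.00373406 -0.5486578  -0.02238089]
```

View pics/both.png

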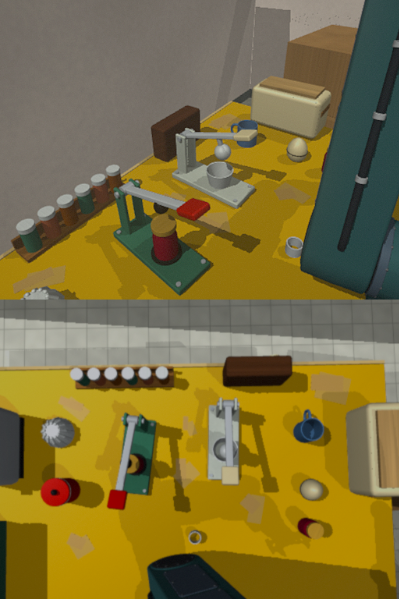

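The side and top views show the green press on the left. Its red paddle is at top pixel (150,256) and side pixel (247,268), and its hinge posts are near top pixel (172,148). The squeezer is to the right, at about (290,200) in the top view. I'll get the lever direction and start moving.

```bash
python3 - <<'E'
from h import *
p=onz('top',149.8,255.9,.245); q=onz('top',172,148,.165); d=q-p
print(p,q,np.linalg.norm(d[:2]),np.degrees(np.arctan2(d[1],d[0])))
im=cv2.imread('pics/t1.png')
h=cv2.cvtColor(im,cv2.COLOR_BGR2HSV)
m=cv2.inRange(h,(50,80,30),(85,255,255)); m[:,:130]=0;m[:,215:]=0;m[350:]=0
r=cv2.minAreaRect(cv2.findNonZero(m)); c=cv2.boxPoints(r)
print(r,[onz('top',*x,.012)[:2].round(3) for x in c])
cv2.imwrite('pics/t1c.png',cv2.resize(im[120:290,110:320],None,fx=3.5,fy=3.5,interpolation=2))
E
```

```text
[0.48823487 0.19494279 0.245     ] [0.74452312 0.15733597 0.165     ] 0.25903269934314876 -8.347805542527441
((176.936767578125, 173.44479370117188), (41.29222869873047, 149.4013671875), 5.599339485168457) [array([0.497, 0.252]), array([0.919, 0.207]), array([0.905, 0.09 ]), array([0.483, 0.138])]
```

View pics/t1c.png

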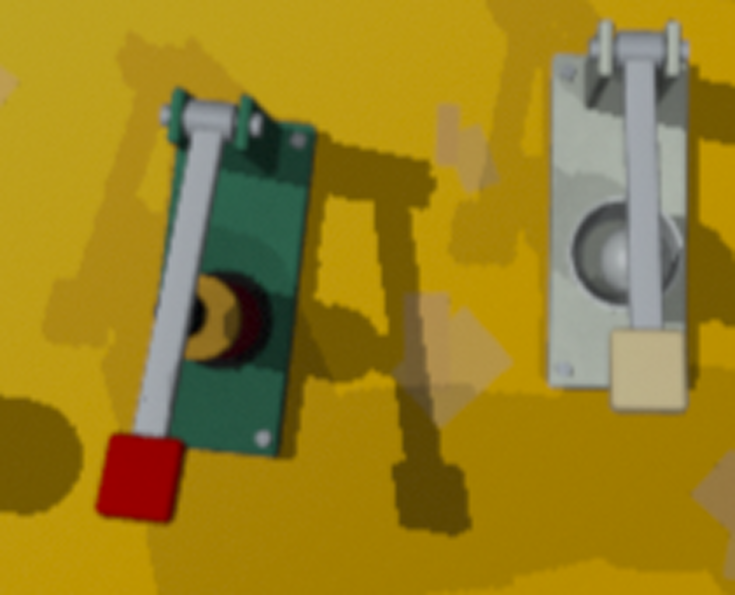

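Call:
carry_out([
  {"tz":-50},
  {"tz":-100},
  {"tz":-150,"twist":-4},
  {"tx":-20,"ty":-18,"tz":-160,"twist":-12},
  {"tx":-46,"ty":-42,"tz":-160,"twist":-20},
  {"tx":-74,"ty":-68,"tz":-160,"twist":-28},
  {"tx":-102,"ty":-94,"tz":-160,"twist":-36},
  {"tx":-130,"ty":-120,"tz":-160,"twist":-44},
  {"tx":-158,"ty":-146,"tz":-160,"twist":-52},
  {"tx":-186,"ty":-172,"tz":-160,"twist":-60},
], gripper=0)

```text
invalid input at $.deltas[0]: expected keys tx, ty, tz, twist
```

The crop shows the paddle face centre at about (150,256) in the full image and the hinge barrel at about (169,154). The lever runs at about -7.5°, and the paddle overhangs the green base towards the robot.

Call:
carry_out([
  {"tx":0,"ty":0,"tz":-50,"twist":0},
  {"tx":0,"ty":0,"tz":-100,"twist":0},
  {"tx":0,"ty":0,"tz":-150,"twist":-4},
  {"tx":-20,"ty":-18,"tz":-160,"twist":-12},
  {"tx":-46,"ty":-42,"tz":-160,"twist":-20},
  {"tx":-74,"ty":-68,"tz":-160,"twist":-28},
  {"tx":-102,"ty":-94,"tz":-160,"twist":-36},
  {"tx":-130,"ty":-120,"tz":-160,"twist":-44},
  {"tx":-158,"ty":-146,"tz":-160,"twist":-52},
  {"tx":-186,"ty":-172,"tz":-160,"twist":-60},
], gripper=0)

```text
time: 1.1
position: [0.2639, -0.2723, 0.4081]
tool_rot: [[0.976, -0.22, -0.0], [-0.22, -0.976, 0.0], [-0.0, -0.0, -1.0]]
ft_force: [0.7, -0.5, -0.2]
width: 0.0002
```

Call:
carry_out([
  {"tx":6,"ty":-27,"tz":0,"twist":-8},
  {"tx":13,"ty":-57,"tz":0,"twist":-16},
  {"tx":20,"ty":-88,"tz":0,"twist":-24},
  {"tx":27,"ty":-120,"tz":0,"twist":-32},
  {"tx":34,"ty":-152,"tz":0,"twist":-40},
  {"tx":41,"ty":-184,"tz":0,"twist":-48},
  {"tx":48,"ty":-216,"tz":0,"twist":-56},
  {"tx":55,"ty":-248,"tz":0,"twist":-64},
  {"tx":62,"ty":-280,"tz":0,"twist":-70},
  {"tx":69,"ty":-310,"tz":0,"twist":-75},
])

```text
time: 2.1
position: [0.4008, 0.0142, 0.4082]
tool_rot: [[0.465, 0.885, -0.0], [0.885, -0.465, 0.0], [-0.0, -0.0, -1.0]]
ft_force: [-0.5, -1.1, -0.9]
width: 0.0002
```

Call:
carry_out([
  {"tx":25,"ty":-1,"tz":0,"twist":-4},
  {"tx":55,"ty":-2,"tz":0,"twist":-9},
  {"tx":85,"ty":-4,"tz":0,"twist":-14},
  {"tx":115,"ty":-5,"tz":0,"twist":-18},
  {"tx":145,"ty":-6,"tz":20,"twist":-20.5},
  {"tx":175,"ty":-7,"tz":45,"twist":-20.5},
  {"tx":192,"ty":-8,"tz":70,"twist":-20.5},
  {"tx":201,"ty":-9,"tz":90,"twist":-20.5},
  {"tx":201,"ty":-9,"tz":103,"twist":-20.5},
  {"tx":201,"ty":-9,"tz":108,"twist":-20.5},
])

```text
time: 3.1
position: [0.4864, 0.1945, 0.2988]
tool_rot: [[0.13, 0.992, -0.002], [0.992, -0.13, -0.001], [-0.001, -0.002, -1.0]]
ft_force: [-0.1, 0.8, 1.1]
width: -0.0
```

```bash
python3 - <<'E'
from h import *
a=snap('side','s2');b=snap('top','t2')
cv2.imwrite('pics/c2.png',np.vstack([cv2.resize(a[190:350,150:330,::-1],(540,300*540//540)),cv2.resize(b[180:290,90:270,::-1],(540,300))]))
s=get_state();print(s['position'],s['ft_force'],s['joint_positions'])
E
```

```text
[0.48667048 0.19423444 0.29994029] [-0.23418147  0.3435605   0.42212436] [ 2.24161572e-01  2.52447128e-01  7.61420333e-02  1.39555796e+00
 -2.47144515e-05  3.54986104e-01]
```

View pics/c2.png

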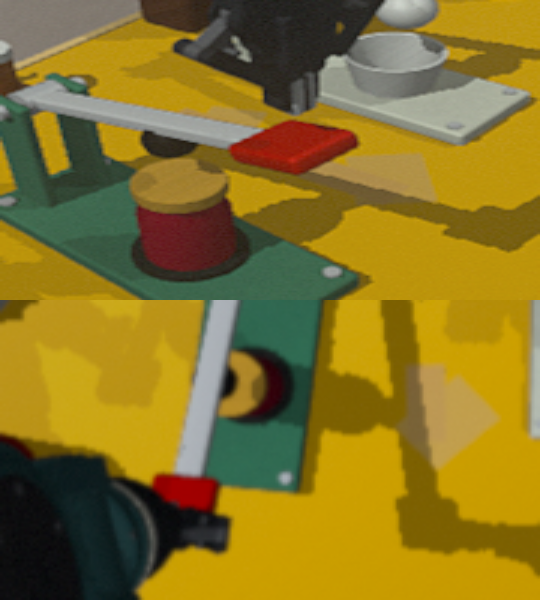

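The gripper is over the paddle. In the side view the tip is at about (247,246) and the paddle face centre at about (249,263). I'll check both against the projection.

```bash
python3 - <<'E'
from h import *
print(proj('side',np.array([.4867,.1942,.283])),proj('side',np.array([.488,.195,.248])))
o,d=ray('side',248.3,263); print(o+d*(.248-o[2])/d[2])
im=cv2.imread('pics/s2.png'); h=cv2.cvtColor(im,cv2.COLOR_BGR2HSV)
m=cv2.inRange(h,(0,170,165),(8,255,255))|cv2.inRange(h,(174,170,165),(180,255,255)); m[285:]=0
k,l,s,c=cv2.connectedComponentsWithStats(m);print(s,c)
E
```

```text
(np.float64(247.41201743425856), np.float64(246.37189619443726)) (np.float64(247.10573537968583), np.float64(263.28223001308004))
[0.48682857 0.19340685 0.248     ]
[[     0      0    512    384 196555]
 [   246    261     21     16     51]
 [   236    271      1      1      1]
 [   241    273      1      1      1]] [[255.50029254 191.47916868]
 [255.03921569 268.62745098]
 [236.         271.        ]
 [241.         273.        ]]
```

Both agree within 2 mm. I'll press along the paddle's arc.

Call:
carry_out([
  {"tx":0,"ty":0,"tz":12,"twist":0},
  {"tx":0,"ty":0,"tz":22,"twist":0},
  {"tx":0,"ty":0,"tz":29,"twist":0},
  {"tx":0,"ty":0,"tz":34,"twist":0},
  {"tx":0,"ty":-2,"tz":40,"twist":0},
  {"tx":0,"ty":-4,"tz":47,"twist":0},
  {"tx":0,"ty":-7,"tz":55,"twist":0},
  {"tx":0,"ty":-9,"tz":63,"twist":0},
  {"tx":0,"ty":-11,"tz":70,"twist":0},
  {"tx":0,"ty":-12,"tz":75,"twist":0},
])

```text
time: 4.2
position: [0.4753, 0.1959, 0.2249]
tool_rot: [[0.13, 0.991, 0.001], [0.991, -0.13, -0.0], [-0.0, 0.001, -1.0]]
ft_force: [4.1, -2.1, 5.3]
width: 0.0
```

Call:
carry_out([
  {"tx":0,"ty":-1,"tz":6,"twist":0},
  {"tx":0,"ty":-2,"tz":12,"twist":0},
  {"tx":0,"ty":-3,"tz":18,"twist":0},
  {"tx":0,"ty":-3,"tz":23,"twist":0},
  {"tx":0,"ty":-4,"tz":27,"twist":0},
  {"tx":0,"ty":-4,"tz":31,"twist":0},
  {"tx":0,"ty":-5,"tz":34,"twist":0},
  {"tx":0,"ty":-5,"tz":37,"twist":0},
  {"tx":0,"ty":-5,"tz":39,"twist":0},
  {"tx":0,"ty":-5,"tz":40,"twist":0},
])

```text
time: 5.2
position: [0.4706, 0.1966, 0.1857]
tool_rot: [[0.131, 0.991, 0.001], [0.991, -0.131, 0.0], [0.0, 0.001, -1.0]]
ft_force: [1.2, -3.1, 12.3]
width: -0.0001
```

```bash
python3 - <<'E'
from h import *
a=snap('side','s3')
cv2.imwrite('pics/c3.png',cv2.resize(a[200:350,130:330,::-1],None,fx=3,fy=3))
s=get_state();print(s['position'],s['ft_force'])
E
```

```text
[0.47053075 0.19652812 0.18558202] [ 2.44547205 -3.40119922 10.82198568]
```

View pics/c3.png

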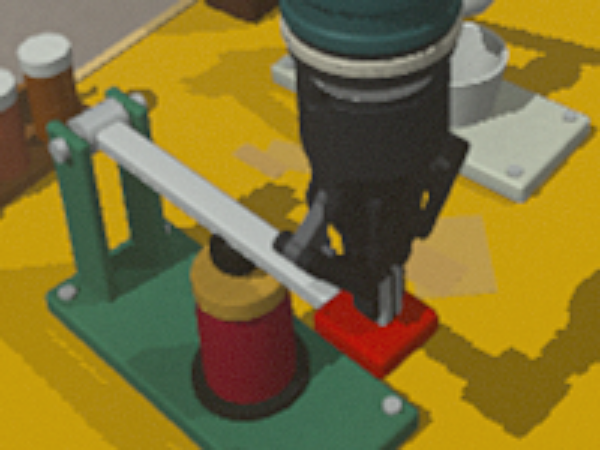

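The side crop shows the fingertips on the paddle face at about (380,315), the lever nearly level and the black pad on the brass cap. I'll press on gently and watch for the hard-stop force.

Call:
carry_out([
  {"tx":0,"ty":0,"tz":0.5,"twist":0},
  {"tx":0,"ty":0,"tz":1,"twist":0},
  {"tx":0,"ty":0,"tz":1.5,"twist":0},
  {"tx":0,"ty":0,"tz":2,"twist":0},
  {"tx":0,"ty":0,"tz":2,"twist":0},
  {"tx":0,"ty":0,"tz":2.5,"twist":0},
  {"tx":0,"ty":0,"tz":2.5,"twist":0},
  {"tx":0,"ty":0,"tz":3,"twist":0},
  {"tx":0,"ty":0,"tz":3,"twist":0},
  {"tx":0,"ty":0,"tz":3,"twist":0},
])

```text
time: 6.25
position: [0.4704, 0.1966, 0.1831]
tool_rot: [[0.13, 0.991, 0.002], [0.991, -0.13, 0.0], [0.0, 0.002, -1.0]]
ft_force: [-0.8, -3.5, 17.7]
width: -0.0
```

Call:
carry_out([
  {"tx":0,"ty":0,"tz":0.5,"twist":0},
  {"tx":0,"ty":0,"tz":0.5,"twist":0},
  {"tx":0,"ty":0,"tz":1,"twist":0},
  {"tx":0,"ty":0,"tz":1,"twist":0},
  {"tx":0,"ty":0,"tz":1.5,"twist":0},
  {"tx":0,"ty":0,"tz":1.5,"twist":0},
  {"tx":0,"ty":0,"tz":1.5,"twist":0},
  {"tx":0,"ty":0,"tz":1.5,"twist":0},
  {"tx":0,"ty":0,"tz":1.5,"twist":0},
  {"tx":0,"ty":0,"tz":1.5,"twist":0},
])

```text
time: 7.25
position: [0.4704, 0.1966, 0.1823]
tool_rot: [[0.13, 0.991, 0.002], [0.991, -0.13, 0.0], [0.001, 0.002, -1.0]]
ft_force: [-5.0, -4.5, 29.3]
width: 0.0001
```

The force rose 12 N while the tip moved only 0.8 mm, to a tip height of 165 mm, so this is the hard stop and the cap is home. Now I'll bring the lever back slowly along the reverse arc.

Call:
carry_out([
  {"tx":0,"ty":0,"tz":-2,"twist":0},
  {"tx":0,"ty":0,"tz":-5,"twist":0},
  {"tx":0,"ty":0.5,"tz":-9,"twist":0},
  {"tx":0,"ty":1,"tz":-13,"twist":0},
  {"tx":0,"ty":1.5,"tz":-18,"twist":0},
  {"tx":0,"ty":2,"tz":-23,"twist":0},
  {"tx":0,"ty":2.5,"tz":-28,"twist":0},
  {"tx":0,"ty":3.5,"tz":-33,"twist":0},
  {"tx":0,"ty":4,"tz":-38,"twist":0},
  {"tx":0,"ty":5,"tz":-43,"twist":0},
])

```text
time: 8.25
position: [0.4752, 0.1959, 0.2239]
tool_rot: [[0.13, 0.991, 0.0], [0.991, -0.13, 0.0], [0.0, 0.0, -1.0]]
ft_force: [1.9, -0.9, 4.1]
width: -0.0002
```

```bash
python3 - <<'E'
from h import *
a=snap('side','s4')
cv2.imwrite('pics/c4.png',cv2.resize(a[200:350,130:330,::-1],None,fx=3,fy=3))
s=get_state();print(s['position'],s['ft_force'])
E
```

```text
[0.47537959 0.19596147 0.22459393] [ 0.05013763 -2.26751231  5.37802356]
```

View pics/c4.png

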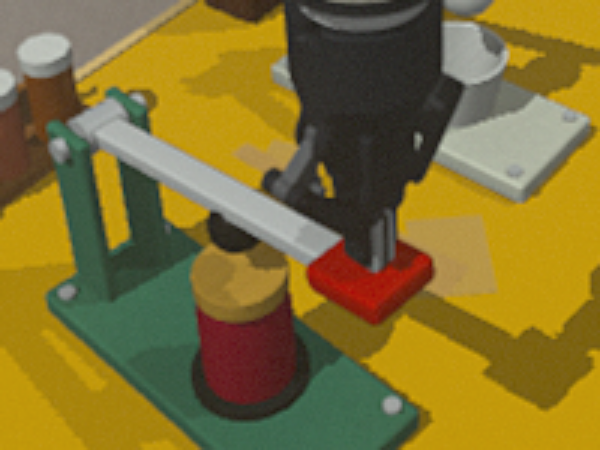

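The side crop shows the tips still on the paddle (force 5 N), the pad lifting off the cap, and the cap staying down. I'll continue the slow return.

Call:
carry_out([
  {"tx":0,"ty":1,"tz":-5,"twist":0},
  {"tx":0,"ty":2,"tz":-10,"twist":0},
  {"tx":0,"ty":3.5,"tz":-15,"twist":0},
  {"tx":0,"ty":5,"tz":-20,"twist":0},
  {"tx":0,"ty":6.5,"tz":-25,"twist":0},
  {"tx":0,"ty":8,"tz":-29,"twist":0},
  {"tx":0,"ty":9,"tz":-33,"twist":0},
  {"tx":0,"ty":10,"tz":-36,"twist":0},
  {"tx":0,"ty":11,"tz":-38,"twist":0},
  {"tx":0,"ty":11.5,"tz":-40,"twist":0},
])

```text
time: 9.3
position: [0.4865, 0.1945, 0.2638]
tool_rot: [[0.13, 0.991, -0.0], [0.991, -0.13, 0.0], [0.0, -0.0, -1.0]]
ft_force: [0.3, 0.1, 3.3]
width: -0.0002
```

Call:
carry_out([
  {"tx":0,"ty":0,"tz":-1,"twist":0},
  {"tx":0,"ty":0,"tz":-2,"twist":0},
  {"tx":0,"ty":0,"tz":-3,"twist":0},
  {"tx":0,"ty":0,"tz":-4,"twist":0},
  {"tx":0,"ty":0,"tz":-5,"twist":0},
  {"tx":0,"ty":0,"tz":-6,"twist":0},
  {"tx":0,"ty":0,"tz":-7,"twist":0},
  {"tx":0,"ty":0,"tz":-8,"twist":0},
  {"tx":0,"ty":0,"tz":-9,"twist":0},
  {"tx":0,"ty":0,"tz":-10,"twist":0},
])

```text
time: 10.3
position: [0.4864, 0.1945, 0.2738]
tool_rot: [[0.13, 0.991, -0.0], [0.991, -0.13, 0.0], [-0.0, -0.0, -1.0]]
ft_force: [-0.1, 0.3, 0.7]
width: -0.0001
```

Call:
carry_out([
  {"tx":0,"ty":0,"tz":-2,"twist":0},
  {"tx":0,"ty":0,"tz":-5,"twist":0},
  {"tx":0,"ty":0,"tz":-10,"twist":0},
  {"tx":0,"ty":0,"tz":-20,"twist":0},
  {"tx":0,"ty":0,"tz":-35,"twist":0},
  {"tx":0,"ty":0,"tz":-50,"twist":0},
  {"tx":0,"ty":0,"tz":-65,"twist":0},
  {"tx":0,"ty":0,"tz":-75,"twist":0},
  {"tx":0,"ty":0,"tz":-80,"twist":0},
  {"tx":0,"ty":0,"tz":-80,"twist":0},
])

```text
time: 11.3
position: [0.4867, 0.1945, 0.3542]
tool_rot: [[0.13, 0.991, 0.001], [0.991, -0.13, 0.0], [0.0, 0.001, -1.0]]
ft_force: [-0.2, 0.3, -1.3]
width: 0.0004
```

```bash
python3 - <<'E'
from h import *
b=snap('side','s5'); a=cv2.imread('pics/s1.png')[:,:,::-1]
f=lambda a:cv2.resize(a[200:350,130:330,::-1],None,fx=2.7,fy=2,interpolation=2)
cv2.imwrite('pics/c5.png',np.vstack([f(a),f(b)]))
for im in(a,b):
    h=cv2.cvtColor(np.ascontiguousarray(im),cv2.COLOR_RGB2HSV)
    m=(((h[...,0]<8)|(h[...,0]>172))&(h[...,1]>150)&(h[...,2]>70)).astype('uint8')
    k,l,s,c=cv2.connectedComponentsWithStats(m); print([(s[i],c[i]) for i in range(1,k) if s[i,4]>30])
P=np.array([.731,.164])+140*.001*np.array([-.992,.126])
print([proj('side',np.array([*P,z])) for z in(.128,.118)])
s=get_state();print(s['position'],s['ft_force'])
E
```

```text
[(array([226, 254,  43,  29, 772], dtype=int32), array([247.37435233, 267.85103627])), (array([196, 300,  25,  35, 629], dtype=int32), array([207.7027027 , 317.59459459]))]
[(array([416, 196,  24,  31, 361], dtype=int32), array([428.52077562, 211.6232687 ])), (array([226, 254,  43,  29, 771], dtype=int32), array([247.37743191, 267.81193256])), (array([196, 302,  32,  33, 715], dtype=int32), array([210.84615385, 318.59160839]))]
[(np.float64(209.09356371525857), np.float64(285.01663237011275)), (np.float64(209.50779938626263), np.float64(288.80204002747587))]
[0.48650982 0.1944557  0.35364516] [0.05977417 0.90600627 0.63353963]
```

View pics/c5.png

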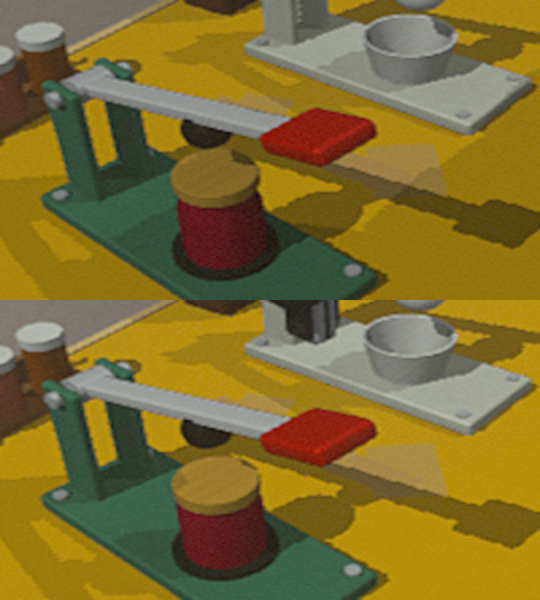

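The lever is back exactly at its rest pixels (bbox identical), and the cap is visibly lower in the after picture. A quick number for the cap drop:

```bash
python3 - <<'E'
from h import *
for f in('s1','s4','s5'):
    im=cv2.imread(f'pics/{f}.png').astype(int)
    m=((im[...,2]-im[...,0]>40)&(im[...,1]-im[...,0]>25)&(im[...,1]<165)); h=cv2.cvtColor(im.astype('uint8'),cv2.COLOR_BGR2HSV)
    g=im[268:312,195:228].sum(2).astype('float32')
    print(f,[h[r,200,0] for r in range(276,310,1)],[h[r,216,0] for r in range(290,312)])
a,b=[cv2.imread(f'pics/{f}.png',0) for f in('s1','s5')]
T=cv2.resize(a[276:302,193:228],None,fx=8,fy=8,interpolation=2);S=cv2.resize(b[268:316,188:233],None,fx=8,fy=8,interpolation=2)
_,v,_,loc=cv2.minMaxLoc(cv2.matchTemplate(S,T,cv2.TM_CCOEFF_NORMED));print(v,(loc[0]/8-5,loc[1]/8-8))
E
```

```text
s1 [np.uint8(24), np.uint8(22), np.uint8(21), np.uint8(21), np.uint8(21), np.uint8(21), np.uint8(21), np.uint8(20), np.uint8(21), np.uint8(21), np.uint8(21), np.uint8(20), np.uint8(21), np.uint8(22), np.uint8(21), np.uint8(21), np.uint8(22), np.uint8(21), np.uint8(21), np.uint8(21), np.uint8(21), np.uint8(21), np.uint8(21), np.uint8(21), np.uint8(22), np.uint8(21), np.uint8(16), np.uint8(178), np.uint8(176), np.uint8(175), np.uint8(0), np.uint8(0), np.uint8(178), np.uint8(176)] [np.uint8(21), np.uint8(21), np.uint8(21), np.uint8(21), np.uint8(21), np.uint8(22), np.uint8(20), np.uint8(21), np.uint8(22), np.uint8(21), np.uint8(22), np.uint8(21), np.uint8(17), np.uint8(179), np.uint8(3), np.uint8(0), np.uint8(2), np.uint8(179), np.uint8(2), np.uint8(176), np.uint8(176), np.uint8(0)]
s4 [np.uint8(5), np.uint8(11), np.uint8(28), np.uint8(23), np.uint8(21), np.uint8(22), np.uint8(21), np.uint8(21), np.uint8(21), np.uint8(21), np.uint8(21), np.uint8(21), np.uint8(21), np.uint8(21), np.uint8(21), np.uint8(22), np.uint8(21), np.uint8(21), np.uint8(20), np.uint8(21), np.uint8(21), np.uint8(21)
[... 605 characters left out ...]
(21), np.uint8(21), np.uint8(21), np.uint8(21), np.uint8(21), np.uint8(21), np.uint8(21), np.uint8(22), np.uint8(22), np.uint8(21), np.uint8(21), np.uint8(21), np.uint8(21), np.uint8(21), np.uint8(22), np.uint8(21), np.uint8(21), np.uint8(21), np.uint8(21), np.uint8(21), np.uint8(22), np.uint8(16), np.uint8(175), np.uint8(178), np.uint8(177), np.uint8(179)] [np.uint8(22), np.uint8(21), np.uint8(20), np.uint8(21), np.uint8(21), np.uint8(21), np.uint8(21), np.uint8(20), np.uint8(21), np.uint8(21), np.uint8(22), np.uint8(20), np.uint8(20), np.uint8(21), np.uint8(22), np.uint8(21), np.uint8(4), np.uint8(2), np.uint8(178), np.uint8(1), np.uint8(1), np.uint8(179)]
0.8203287720680237 (0.875, 3.125)
```

```bash
python3 -c "
from station import *
print(sign_off())"
```

```text
the job is handed in; nothing more can be done
None
```

The brass cap is pressed home, and the lever is back at its top stop after a slow, controlled return. I handed the job in at about 11.4 s, against the 38 s limit.

- **Pressing:** I pushed the paddle down with closed fingertips, following the lever's arc. At the bottom the force rose from about 18 to 29 N while the tip moved only 0.8 mm. The tip stood at about 165 mm, where the cap-home height is 167 mm, so I took this as the stop.
- **Return:** the lever came up at about 50 mm/s or less at the paddle, with 4–5 N of contact at mid-stroke and 3.3 N at the last reading before the top. I then lifted clear.
- **Cap check:** in the side picture the cap sits 3 to 3.5 px lower than at the start, or about 8–9 mm. That fits a cap that started 0–2 mm down and went fully home, but the picture is only good to about 1 mm, so the force rise is the stronger evidence.
- **Lever check:** the paddle is back at the same pixels as before the push, to within 0.1 px.
- **Clearance:** the fingers ended about 9 cm above the paddle, touching nothing. I kept clear of the squeezer lever throughout, but did not check its final position with a measurement.

No check failed.

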